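Brass drift back into the tool cup, leaning clear of the press

ROBOT

A 6-joint arm with a two-finger parallel gripper is mounted at the origin on the work surface. World frame = base frame: x ahead of the robot, y to its left, z up, the work surface at z = 0. Lengths are in m, angles in rad, forces in N, time in s.
With the tool pointing down it reaches from about 0.325 to 0.9 m from the base axis. Payload 6.1 kg.
Tool frame: the origin (TCP) lies between the finger pads; the fingertips stand 19 mm ahead of it and the grasp point (between the pads) is the TCP; z points along the fingers, y is the direction in which the jaws open and shut (so a half turn about z gives the same grasp; the last joint's range is limited). The gripper opens to 85 mm and grips with 20 to 120 N. Pads are 22 mm wide; open, the fingers measure 114 mm over their backs; the gripper's body (76 mm by 85 mm) begins 54 mm behind the grasp point. The pads swing forward as they close: fully open they stand 13 mm farther back than shut.
Start: joints at [1.163, 0.22, 1.526, -0, 1.395, -0.126], TCP at [0.174, 0.6, 0.25] pointing down, gripper open.
Joint ranges: [-2.98, 2.98], [-0.91, 2.08], [0.09, 2.57], [-1.24, 4.39], [0.2, 2.65], [-2.68, 2.68]. Speed limits (rad/s): [2.57, 2.57, 3.01, 3.14, 3.14, 3.14].

INTERFACE

Orientations are given as a unit quaternion [w, x, y, z].
In Python, from station import env, vision gives the robot as it stands.
- The arm moves only by the tool step_arm, never from a script. Its argument "motion" is a list of rows, each a list of 4 numbers: the shift along the tool's x, y, z in cm, then the turn about the tool's z in rad. A call has 1 to 10 rows; each row shifts and turns the commanded pose from where the row before left it, along the tool's axes as they then stand; what a row does not reach is not made up. A row lasts 1/12 s, in which the tool goes at most 41.7 mm and 7.16 degrees, less where a joint would pass 70% of its speed; a pose out of reach is approached as far as the arm can. A call with a gripper value outside its range is refused whole. "claw" is the finger opening in cm, from 0 to 8.54, set as the call begins (left out, the last holds). The fingers move at their own pace and stop on an object; the grip force is fixed at half the most. Time passes only in rows, so rows that do not move let the fingers close. It gives the time, the measured TCP pose, the force and the opening at its end, in the units of the state.
- env.get_state(): the state, without advancing time (a new reading comes with each control period).
- vision.snapshot(name): name is "side" or "top"; returns a dict with "frame" (480x640x3 uint8, blue, green, red), "fx", "fy", "cx", "cy" (pixels), "k1" (the pictures are not rectified: a ray, as slopes to the right and down, at radius r is drawn at 1 + k1 r^2 times it, then the intrinsics apply), "origin" and "rotation" of the camera in the world. Camera axes: x right, y down, z forward; pixel columns grow to the right and rows downward; lengths in m; the calibration is good to about 2 mm. A picture is of the moment at which its call begins. There is no depth.
- env.hand_in(): hands the job in, once; it reports no verdict.
Trained networks look in the newest picture that a camera, given by its name, has taken for a name from the list of things; names that differ only in an ending like _2 or _b are one class to them, and where a whole thing is asked for, a point or a joint stands for the part that bears it (a point fixed in the world has none). Each returns a list of dicts, best first, with "confidence" (0 to 1); they miss things now and then, are a little off and sometimes report something else, mostly with a low value. They report only what shows in the picture. A call takes as long as a camera call. They do not tell look-alikes from the thing itself.
- vision.boxes_of(camera, query): "position" ([x, y, z] in m, in world coordinates, good to about 4 mm: the middle of the surface that is visible of it).
- vision.tip_of(camera, query): "position" ([x, y, z] in m, in world coordinates, good to about 4 mm: a listed point, or the origin of a listed thing).
The state is a dict: "time_s": time; "joint_positions": joint angles; "qd": joint speeds; "tau": joint torques, N m; "tool_pos": TCP position; "tool_rot": TCP orientation; "contact_force": force on the tool from outside, world axes, zero at the start; "ft_torque": the same for the moment, N m; "finger_gap": finger opening in m.
Only numpy, scipy, OpenCV 4.12 (cv2) and the standard library are available. Lean on these libraries where they do the work, as an engineer would, in place of code of your own. Each camera call takes 0.05 s, during which the arm holds its last target. There are 200 camera calls.

TASK

The brass drift was left sticking up out of the grey parts tray. Take it out and put it back in the deep steel tool cup, nose down, lowering it to the bottom before you let go, and leave it leaning against the side of the rim farthest from the arbor press, so that the press lever can swing freely. Leave the cup standing where it is and do not disturb the bowl, the green box or the screwdriver.

Things in the scene. Friction and masses are not known exactly. Their poses are not given: they have to be found in the camera images.
- drift_mid (a point): brass drift: a plain round brass bar 200 mm long and 13 mm thick, about 0.2 kg, one end (the nose) tapering over 60 mm to 9 mm; it balances 107 mm from the nose. This point is on its axis half-way along; z runs along the bar from nose to head. At the start it leans in the tray, about 24 degrees above level, its head outside, pointing roughly towards the robot
- drift_nose (a point): centre of the drift's tapered nose end (9 mm across)
- drift_head (a point): centre of the drift's plain head end (13 mm across), 200 mm from the nose
- drift: the same drift; origin at the centre of its nose end, z towards the head
- tray: grey sheet-steel parts tray, open on top, 129 mm long (its x), 100 mm wide, 54 mm high, walls 3 mm, four steel bushings 22 mm high near its long sides; fixed. Origin: centre of its underside. The drift's nose is in its far (+x) bottom corner; the bar lies over its -x wall, with some 70 mm beyond it. It stands left or right of the cup
- cup: deep round cup of turned steel, 131 mm high, 68 mm across outside, with a foot flange 84 mm across and 6 mm high, 0.8 kg, standing loose and empty between the tray and the press. Origin: centre of its underside, z up; at the start its x and y axes are parallel to the world's
- cup_floor (a point): centre of the cup's inner floor, 6 mm above the bench; the bore is 62 mm across and 125 mm deep, walls 3 mm
- cup_mouth (a point): centre of the cup's mouth, at the height of the rim, 131 mm above the bench
- press: small bench arbor press of dark and bright steel, fixed to the bench: base plate 150 mm (x) by 95 mm (y), round post, ram head, and a lever with a black ball knob that rises to 334 mm. Origin: centre of its underside. It stands left or right (y) of the cup, on the side opposite the tray, so the side of the rim away from it is the tray's side
- bowl: bystander: small dark wooden bowl 84 mm across, 34 mm high, beyond the work; origin at the centre of its underside
- partsbox: bystander: dark green hinged plastic box 75 x 110 mm, 68 mm high, beyond the work; origin at the centre of its underside
- driver: bystander: screwdriver with a green handle, 200 mm long, up to 30 mm high, lying across in front of the cup on the robot's side; its x axis runs along it from handle to tip
There are look-alikes about, which are no part of the job. Of the things shaped like the cup, the steel one is meant.

How it is judged:
On the way, in this order (a step that is already met when the one before it is completed fails the run):
1. the drift is lifted out of the tray: its nose above the tray's walls (height (world z) of drift_nose above 0.07 m and contact force between the fingers and drift above 0.5 N), for 0.1 s.
2. still in the fingers, the drift is lowered into the cup until its nose is within 20 mm of the cup's floor (z of drift_nose in the frame of cup_floor below 0.02 m and horizontal distance between drift_nose and cup_floor below 0.031 m and contact force between the fingers and drift above 0.5 N), for 0.05 s.
At the end, for the whole second after the job is handed in: The drift stands nose down in the cup, its nose on the floor (within 12 mm), at rest and let go, leaning 7 to 34 degrees with its head at least 30 mm from the cup's axis on the side away from the press (measured along the cup's y); the cup stands upright within 30 mm of where it was (z of drift_nose in the frame of cup_floor below 0.012 m and horizontal distance between drift_nose and cup_floor below 0.031 m and angle between drift_mid's own z axis and vertical between 0.12 and 0.6 rad and ((y of press in the frame of cup above 0 m and y of drift_head in the frame of cup below -0.03 m) or (y of press in the frame of cup below 0 m and y of drift_head in the frame of cup above 0.03 m)) and linear speed of drift below 0.02 m/s and angle between cup's own z axis and vertical below 0.05 rad and distance of cup from where it was at the start of the episode below 0.03 m); the robot touches nothing.
It fails at once if the cup is tipped by more than 20 degrees (angle between cup's own z axis and vertical above 0.35 rad).
It fails at once if the bowl, the green box or the screwdriver is moved by more than 30 mm (distance of any of bowl, partsbox, driver from where it was at the start of the episode above 0.03 m).
It also fails if it takes over 50 s, if anything falls off the work surface, if the arm or the gripper's body presses on something with over 40 N, if the wrist force passes 120 N, or if a joint passes its speed limit or range.

## Working session

There is one attempt and no reset: what is moved stays moved. The work goes in short steps, Python scripts to look and compute and a tool call to move; the robot and the scene stay as the last step left them, time stands still between calls to the robot, and variables do not carry over. Pictures are saved under pics/ and viewed, about 8 in all and at most 12, crops included, and the job is handed in when it is done.

Besides the shell and the picture viewer there is one more tool, called after "Request:" as name(argument=value, ...) on one line, values as JSON. step_arm: Moves the arm, as the interface text tells. Its arguments: {"type":"object","properties":{"motion":{"type":"array"},"claw":{"type":"number"}},"required":["motion"]}

```bash
mkdir -p pics; ls
cat > h.py <<'E'
from station import env, vision
import numpy as np, cv2
def snap(c,f):
    s=vision.snapshot(c); cv2.imwrite(f,s["frame"]); return s
E
python3 - <<'E'
from h import *
for c in("side","top"):
    s=snap(c,f"pics/{c}0.png"); print(c,np.round(s["origin"],3),np.round(s["rotation"],3).tolist(),s["fx"],s["k1"])
    for q in("drift_nose","drift_head","drift_mid","tray","cup_mouth","cup","press","bowl","partsbox","driver"):
        print(q,[(np.round(d["position"],3).tolist(),round(d["confidence"],2)) for d in vision.tip_of(c,q)])
s=env.get_state();print(s["time_s"],s["tool_pos"],s["tool_rot"],s["contact_force"])
E
```

```text
pics
side [ 0.296 -0.381  0.67 ] [-0.332, 0.883, -0.311, 0.112] 469.75444654226095 0.03328057168597739
drift_nose [([0.666, 0.226, 0.004], 0.59)]
drift_head [([0.488, 0.185, 0.095], 0.66)]
drift_mid [([0.578, 0.209, 0.05], 0.89)]
tray [([0.608, 0.219, 0.001], 0.77)]
cup_mouth [([0.448, -0.246, 0.134], 0.65), ([0.652, -0.081, 0.138], 0.59), ([0.556, 0.019, 0.13], 0.58), ([0.488, 0.186, 0.092], 0.4)]
cup [([0.557, 0.014, 0.005], 0.88), ([0.649, -0.084, -0.002], 0.84), ([0.447, -0.249, 0.002], 0.83), ([0.667, 0.224, 0.002], 0.23)]
press []
bowl [([0.78, 0.111, 0.001], 0.8)]
partsbox [([0.775, -0.046, 0.001], 0.9), ([0.666, 0.226, 0.006], 0.61)]
driver [([0.443, -0.031, -0.002], 0.81), ([0.554, 0.018, 0.007], 0.39)]
top [ 0.529 -0.01   0.89 ] [0.039, -0.696, 0.715, -0.046] 512.1819578885853 -0.037725637415004676
drift_nose [([0.668, 0.223, 0.004], 0.8)]
drift_head [([0.49, 0.19, 0.089], 0.87), ([0.772, -0.046, 0.0], 0.54), ([0.579, 0.204, 0.048], 0.25)]
drift_mid [([0.578, 0.204, 0.048], 0.72)]
tray [([0.609, 0.221, -0.006], 0.63), ([0.558, 0.016, -0.002], 0.22)]
cup_mouth [([0.45, -0.246, 0.128], 0.82), ([0.561, 0.017, 0.129], 0.75), ([0.642, -0.081, 0.136], 0.62)]
cup [([0.446, -0.246, -0.0], 0.88), ([0.652, -0.08, 0.003], 0.63), ([0.559, 0.016, 0.002], 0.58)]
press [([0.645, -0.215, -0.001], 0.93)]
bowl [([0.664, 0.224, 0.008], 0.74), ([0.773, 0.104, -0.006], 0.72), ([0.557, 0.015, 0.129], 0.39)]
partsbox [([0.775, -0.044, 0.003], 0.56), ([0.608, 0.22, -0.006], 0.21)]
driver [([0.442, -0.028, 0.0], 0.69)]
1.1 [0.17380162 0.60032895 0.25032342] [-2.96405969e-07  1.40458315e-01  9.90086593e-01  1.80067200e-05] [-0.57817659 -0.12944922 -0.48561303]
```

View pics/side0.png

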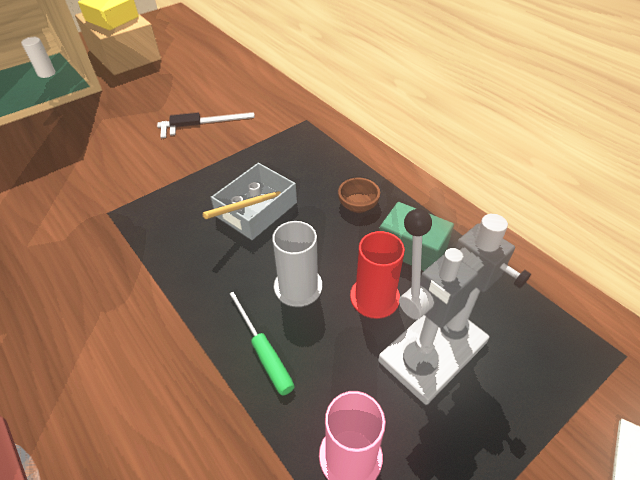

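View pics/top0.png

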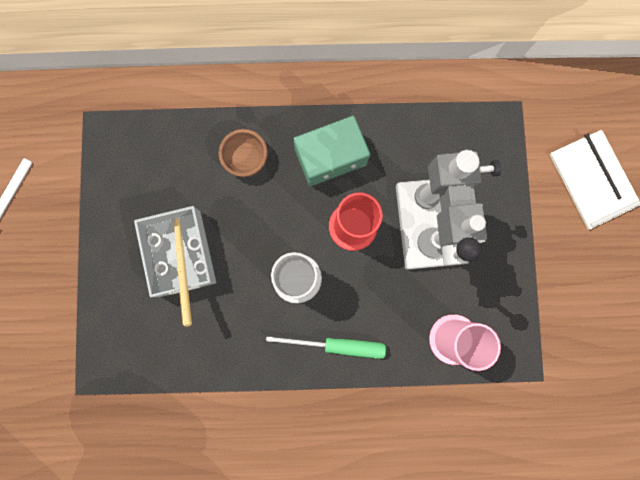

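The steel cup is the grey one at top-image (296,278), side (296,262); the red and pink ones are decoys. The bar runs from its nose at top (178,222) to its head at (187,323). The press is on the -y side, so the head has to end up at +y. The bar has to pivot in the fingers because the tool only turns about vertical.

Request:
step_arm(motion=[[0,0,0,-0.121],[0,0,0,-0.121],[0,0,0,-0.121],[0,0,0,-0.121]], claw=5)

```text
time_s: 1.43
tool_pos: [0.1738, 0.6003, 0.2503]
tool_rot: [0.0, -0.104, 0.995, -0.0]
contact_force: [-0.5, -0.1, -0.6]
finger_gap: 0.0503
```

Request:
step_arm(motion=[[-1.8,-3.6,0,0],[-1.9,-3.6,0,0],[-1.9,-3.6,0,0],[-1.9,-3.6,0,0],[-1.9,-3.6,0,0],[-1.9,-3.6,0,0],[-1.9,-3.6,0,0],[-1.9,-3.6,0,0],[-1.9,-3.6,0,0],[-1.9,-3.6,0,0]])

```text
time_s: 2.27
tool_pos: [0.4322, 0.284, 0.2507]
tool_rot: [0.0, -0.101, 0.995, 0.0]
contact_force: [1.4, 1.4, -0.2]
finger_gap: 0.0501
```

Request:
step_arm(motion=[[-1.9,-3.6,0,0],[-1.9,-3.6,0,0],[-1.9,-3.6,0,0],[0,0,3,0],[0,0,3,0],[0,0,3,0],[0,0,0,0],[0,0,0,0]])

```text
time_s: 2.93
tool_pos: [0.5074, 0.1909, 0.1589]
tool_rot: [-0.002, -0.101, 0.995, -0.0]
contact_force: [0.2, -0.2, 0.9]
finger_gap: 0.0498
```

```bash
cat >> h.py <<'E'
from scipy.spatial.transform import Rotation as R
def look(qs,cams=("side","top"),save=None):
    for c in cams:
        s=vision.snapshot(c)
        if save: cv2.imwrite(f"pics/{c}_{save}.png",s["frame"])
        for q in qs: print(c,q,[(np.round(d["position"],3).tolist(),round(d["confidence"],2)) for d in vision.tip_of(c,q)[:3]])
    st=env.get_state(); w,x,y,z=st["tool_rot"]; m=R.from_quat([x,y,z,w]).as_matrix()
    print(round(st["time_s"],2),"tcp",np.round(st["tool_pos"],4),"x az",round(np.degrees(np.arctan2(m[1,0],m[0,0])),1),"tool z",np.round(m[:,2],3),"F",np.round(st["contact_force"],1),"gap",round(st["finger_gap"],4))
    return np.array(st["tool_pos"]),m
E
python3 - <<'E'
from h import *
p,m=look(["drift_head","drift_nose"],save="1")
for g in ([.510,.192,.079],): print((m.T@(np.array(g)-p)*100).round(2))
E
```

```text
side drift_head [([0.487, 0.183, 0.091], 0.62)]
side drift_nose [([0.671, 0.225, 0.005], 0.77), ([0.773, -0.045, -0.002], 0.22)]
top drift_head [([0.488, 0.188, 0.09], 0.62)]
top drift_nose [([0.67, 0.222, 0.003], 0.69)]
3.23 tcp [0.51   0.1918 0.1625] x az -168.4 tool z [ 0.004  0.001 -1.   ] F [-1.  -1.4 -0.4] gap 0.0498
[0.02 0.02 8.35]
```

Request:
step_arm(motion=[[0,0,2.5,0],[0,0,2.5,0],[0,0,2,0],[0,0,1.2,0],[0,0,0,0],[0,0,0,0]])

```text
time_s: 3.73
tool_pos: [0.5089, 0.1914, 0.0787]
tool_rot: [-0.0, -0.101, 0.995, -0.0]
contact_force: [-0.1, -0.4, 0.3]
finger_gap: 0.0504
```

Request:
step_arm(motion=[[0,0,0,0],[0,0,0,0],[0,0,0,0],[0,0,0,0],[0,0,0,0],[0,0,0,0],[0,0,0,0],[0,0,0,0]], claw=0)

```text
time_s: 4.4
tool_pos: [0.5097, 0.1915, 0.0791]
tool_rot: [0.001, -0.101, 0.995, 0.0]
contact_force: [2.0, 0.5, 4.4]
finger_gap: 0.0109
```

Request:
step_arm(motion=[[-0.6,0,-1.05,0],[-0.65,0,-1.05,0],[-0.7,0,-1.0,0],[-0.75,0,-0.95,0],[0,0,0,0],[0,0,0,0]])

```text
time_s: 4.9
tool_pos: [0.5337, 0.1966, 0.1188]
tool_rot: [-0.003, -0.101, 0.995, -0.0]
contact_force: [-5.4, -0.8, -0.4]
finger_gap: 0.011
```

Run:
```python
from h import *
look(["drift_head","drift_nose","drift_mid"],save="2")
a=cv2.imread("pics/side_2.png")[90:290,150:400]; b=cv2.imread("pics/top_2.png")[170:370,80:330]
cv2.imwrite("pics/c2.png",cv2.resize(np.hstack([a,b]),None,fx=1.6,fy=1.6))
```

```text
side drift_head [([0.514, 0.189, 0.14], 0.57), ([0.445, -0.028, -0.004], 0.28)]
side drift_nose [([0.669, 0.225, 0.007], 0.91)]
side drift_mid [([0.589, 0.209, 0.074], 0.59)]
top drift_head []
top drift_nose [([0.667, 0.222, 0.004], 0.81)]
top drift_mid [([0.59, 0.206, 0.072], 0.6)]
5.3 tcp [0.5336 0.1965 0.1182] x az -168.4 tool z [-0.005 -0.001 -1.   ] F [-5.3  0.   0.2] gap 0.0111
```

View pics/c2.png

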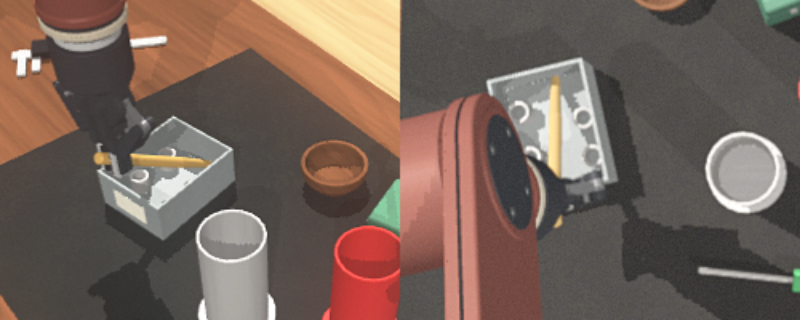

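Image 3: the nose is still in the tray corner (side crop 207,165) and the bar is held near its head (100,158). It pivots in the pads, now at about 39°, so I continue the arc.

Request:
step_arm(motion=[[-0.8,0,-0.9,0],[-0.85,0,-0.85,0],[-0.95,0,-0.75,0],[-1.0,0,-0.7,0],[-1.0,0,-0.65,0],[-1.05,0,-0.55,0],[-1.1,0,-0.5,0],[-1.15,0,-0.4,0],[-0.9,0,-0.25,0],[0,0,0,0]])

```text
time_s: 6.13
tool_pos: [0.6221, 0.2144, 0.1746]
tool_rot: [-0.001, -0.101, 0.995, -0.0]
contact_force: [-2.8, -1.1, -0.7]
finger_gap: 0.0111
```

Run:
```python
from h import *
look(["drift_head","drift_nose","drift_mid"],save="3")
```

```text
side drift_head [([0.608, 0.206, 0.203], 0.87)]
side drift_nose [([0.665, 0.222, 0.003], 0.84), ([0.604, 0.22, 0.0], 0.7)]
side drift_mid [([0.638, 0.218, 0.108], 0.6)]
top drift_head [([0.606, 0.216, 0.197], 0.63), ([0.77, -0.048, -0.002], 0.41)]
top drift_nose []
top drift_mid []
6.53 tcp [0.621  0.2143 0.1739] x az -168.4 tool z [-0.001 -0.    -1.   ] F [-1.4  0.1 -2.4] gap 0.011
```

Request:
step_arm(motion=[[0.2,0,-0.5,0],[0.1,0,-2,0],[0,0,-3,0],[0,0,-3,0],[0,0,-3,0],[0,0,-3,0],[0,0,-1.5,0],[0,0,0,0],[0,0,0,0]])

```text
time_s: 7.28
tool_pos: [0.6191, 0.2139, 0.3358]
tool_rot: [0.002, -0.101, 0.995, 0.0]
contact_force: [0.3, -0.3, -2.9]
finger_gap: 0.0105
```

Run:
```python
from h import *
look(["drift_head","drift_nose","drift_mid"],save="4")
```

```text
side drift_head [([0.607, 0.209, 0.366], 0.78)]
side drift_nose [([0.668, 0.221, 0.166], 0.93)]
side drift_mid [([0.634, 0.217, 0.269], 0.56), ([0.667, 0.222, 0.165], 0.46)]
top drift_head [([0.604, 0.211, 0.357], 0.63)]
top drift_nose [([0.666, 0.219, 0.162], 0.49)]
top drift_mid []
7.68 tcp [0.6182 0.2137 0.3331] x az -168.4 tool z [-0.002 -0.    -1.   ] F [ 0.1  0.  -2.1] gap 0.0112
```

View pics/side_4.png

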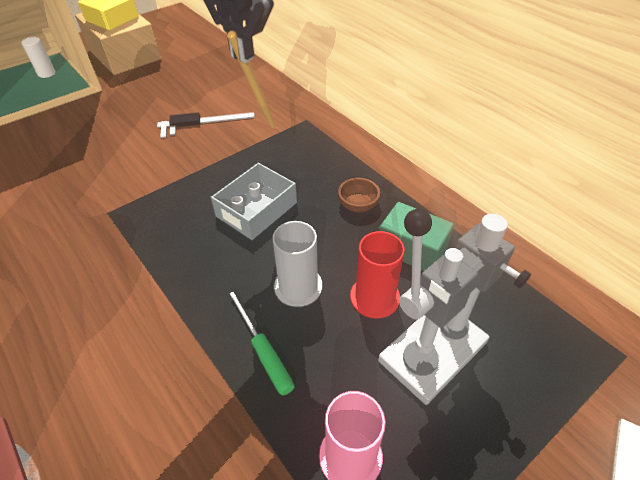

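Image 4 shows the drift clear of the tray, with its head at (232,36) and nose at (273,127), leaning about 16.5°. Next I turn it so the head points to +y and bring it over the cup.

Request:
step_arm(motion=[[0,0,0,0.118],[0,0,0,0.118],[0,0,0,0.118],[0,0,0,0.118],[0,0,0,0.118],[0,0,0,0.118],[0,0,0,0.118],[0,0,0,0.118],[0,0,0,0.118],[0,0,0,0.118]])

```text
time_s: 8.52
tool_pos: [0.6184, 0.2138, 0.3339]
tool_rot: [-0.0, 0.472, 0.881, -0.0]
contact_force: [-0.9, 0.4, -2.2]
finger_gap: 0.0112
```

Request:
step_arm(motion=[[0,0,0,0.118],[0,0,0,0.118],[0,0,0,0.118],[0,0,0,0.118],[0,0,0,0.118],[0,0,0,0]])

```text
time_s: 9.02
tool_pos: [0.6184, 0.2138, 0.3339]
tool_rot: [-0.0, 0.708, 0.707, -0.0]
contact_force: [-0.1, -0.1, -1.8]
finger_gap: 0.011
```

Request:
step_arm(motion=[[-1.8,-0.6,0,0],[-3,-1,0,0],[-3,-1.1,0,0],[-3,-1.1,0,0],[-3,-1.1,0,0],[-2,-0.7,0,0],[-0.9,-0.4,0,0],[0,0,0,0],[0,0,0,0],[0,0,0,0]])

```text
time_s: 9.85
tool_pos: [0.5594, 0.0476, 0.3343]
tool_rot: [-0.0, 0.705, 0.709, 0.0]
contact_force: [-0.0, 0.0, -1.9]
finger_gap: 0.0109
```

Run:
```python
from h import *
look(["drift_head","drift_nose","cup_mouth"],save="5")
a=cv2.imread("pics/side_5.png")[0:400,150:450]; b=cv2.imread("pics/top_5.png")[80:480,180:480]
cv2.imwrite("pics/c5.png",cv2.resize(np.hstack([a,b]),None,fx=1.3,fy=1.3))
```

```text
side drift_head [([0.644, -0.211, -0.001], 0.75)]
side drift_nose [([0.563, 0.001, 0.164], 0.98)]
side cup_mouth [([0.647, -0.083, 0.139], 0.96), ([0.555, 0.018, 0.13], 0.84), ([0.447, -0.247, 0.136], 0.69)]
top drift_head []
top drift_nose []
top cup_mouth [([0.453, -0.247, 0.128], 0.98), ([0.643, -0.082, 0.136], 0.64)]
10.25 tcp [0.559  0.047  0.3342] x az 90.2 tool z [-0.  0. -1.] F [-0.3 -0.5 -2.3] gap 0.0113
```

View pics/c5.png

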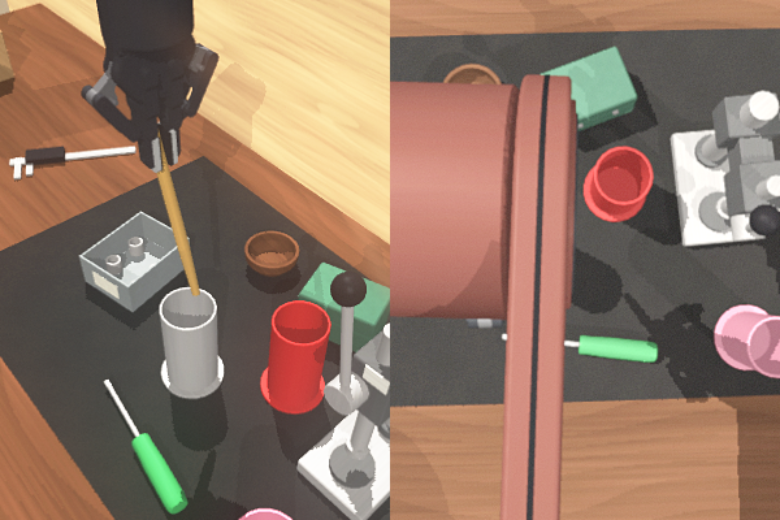

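Image 5: the nose (side crop 195,295) is just above the cup mouth and the head leans to +y. I shift slightly and lower.

Request:
step_arm(motion=[[-0.3,-0.2,0,0],[0,0,1,0],[0,0,1.5,0],[0,0,1.5,0],[0,0,1.5,0],[0,0,1,0],[0,0,0,0],[0,0,0,0]])

```text
time_s: 10.92
tool_pos: [0.5566, 0.0435, 0.2686]
tool_rot: [-0.001, 0.706, 0.708, -0.001]
contact_force: [-1.0, 0.6, -2.2]
finger_gap: 0.0111
```

Run:
```python
from h import *
look(["drift_nose","cup_mouth","cup","drift_mid"],cams=("side",),save="6")
a=cv2.imread("pics/side_6.png")[100:330,200:400]
cv2.imwrite("pics/c6.png",cv2.resize(a,None,fx=2.6,fy=2.6))
```

```text
side drift_nose [([0.557, -0.004, 0.097], 0.66)]
side cup_mouth [([0.648, -0.08, 0.138], 0.95), ([0.449, -0.249, 0.132], 0.87), ([0.558, 0.019, 0.13], 0.8)]
side cup [([0.646, -0.08, -0.001], 0.94), ([0.443, -0.248, -0.001], 0.68), ([0.56, 0.019, 0.003], 0.66)]
side drift_mid [([0.558, 0.028, 0.202], 0.61)]
11.17 tcp [0.5576 0.0436 0.2705] x az 90.2 tool z [ 0.002 -0.    -1.   ] F [-0.  -0.2 -2. ] gap 0.0113
```

View pics/c6.png

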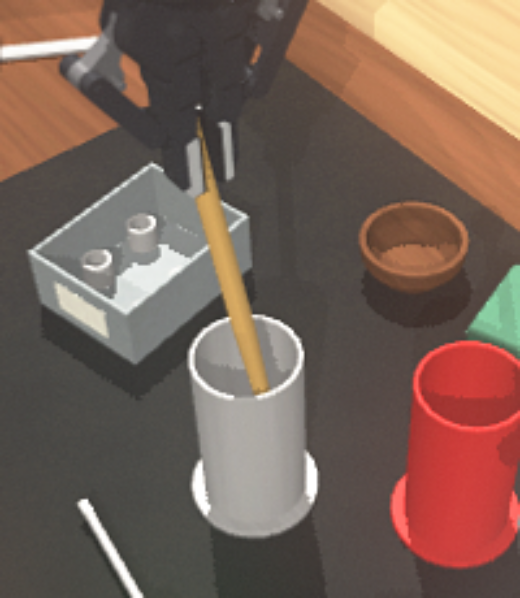

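Image 6: the nose is in the mouth (crop 260,390), with no contact force. It sits slightly to the -y side of centre, so I nudge it 2 mm and lower further.

Request:
step_arm(motion=[[0.2,0,1,0],[0,0,1.5,0],[0,0,1.5,0],[0,0,1.5,0],[0,0,1.5,0],[0,0,1,0],[0,0,0,0],[0,0,0,0]])

```text
time_s: 11.83
tool_pos: [0.5566, 0.0457, 0.1887]
tool_rot: [-0.001, 0.706, 0.708, -0.0]
contact_force: [0.0, -0.4, -1.3]
finger_gap: 0.0108
```

Request:
step_arm(motion=[[0,0,0.3,0],[0,0,0.3,0],[0,0,0.2,0],[0,0,0,0]])

```text
time_s: 12.17
tool_pos: [0.557, 0.0456, 0.1812]
tool_rot: [-0.0, 0.706, 0.708, 0.0]
contact_force: [0.1, -0.3, -2.7]
finger_gap: 0.0114
```

Request:
step_arm(motion=[[0,0,0.2,0],[0,0,0,0],[0,0,0,0]])

```text
time_s: 12.42
tool_pos: [0.557, 0.0456, 0.1793]
tool_rot: [0.0, 0.706, 0.708, -0.0]
contact_force: [0.6, 0.2, -2.1]
finger_gap: 0.0108
```

Run:
```python
from h import *
look(["drift_nose","cup_mouth","cup","drift_mid","drift_head"],cams=("side",),save="7")
```

```text
side drift_nose []
side cup_mouth [([0.556, 0.018, 0.128], 0.95), ([0.647, -0.085, 0.136], 0.94), ([0.451, -0.246, 0.134], 0.92)]
side cup [([0.647, -0.082, -0.002], 0.77), ([0.558, 0.018, 0.001], 0.62), ([0.444, -0.249, 0.002], 0.55)]
side drift_mid [([0.558, 0.03, 0.112], 0.53)]
side drift_head []
12.72 tcp [0.5571 0.0456 0.1794] x az 90.2 tool z [ 0. -0. -1.] F [ 0.5 -0.1 -2.1] gap 0.0108
```

Request:
step_arm(motion=[[0,0,0.2,0],[0,0,0,0],[0,0,0,0]])

```text
time_s: 12.97
tool_pos: [0.5568, 0.0456, 0.1771]
tool_rot: [-0.0, 0.706, 0.708, -0.0]
contact_force: [-0.3, 0.5, -3.1]
finger_gap: 0.0113
```

Request:
step_arm(motion=[[0,0,0.2,0],[0,0,0,0],[0,0,0,0]])

```text
time_s: 13.22
tool_pos: [0.5568, 0.0456, 0.175]
tool_rot: [-0.0, 0.706, 0.708, -0.0]
contact_force: [-0.6, 0.6, -2.7]
finger_gap: 0.0117
```

Request:
step_arm(motion=[[0,0,0.2,0],[0,0,0,0],[0,0,0,0]])

```text
time_s: 13.47
tool_pos: [0.5569, 0.0456, 0.1732]
tool_rot: [-0.0, 0.706, 0.708, -0.0]
contact_force: [-0.1, -0.4, -2.0]
finger_gap: 0.0113
```

Request:
step_arm(motion=[[0,0,0.2,0],[0,0,0,0],[0,0,0,0]])

```text
time_s: 13.72
tool_pos: [0.5576, 0.0458, 0.1723]
tool_rot: [0.0, 0.706, 0.708, 0.001]
contact_force: [-1.2, 0.9, 3.8]
finger_gap: 0.0113
```

The force rose by about 6 N, so the nose is on the floor. Releasing.

Request:
step_arm(motion=[[0,0,0,0],[0,0,0,0],[0,0,0,0],[0,0,0,0],[0,0,0,0],[0,0,0,0],[0,0,0,0],[0,0,0,0]], claw=4.5)

```text
time_s: 14.38
tool_pos: [0.557, 0.0456, 0.1713]
tool_rot: [-0.0, 0.706, 0.708, -0.0]
contact_force: [1.1, -0.2, -0.3]
finger_gap: 0.0453
```

Request:
step_arm(motion=[[0,0,-0.5,0],[0,0,-1.5,0],[0,0,-2.5,0],[0,0,-3,0],[0,0,-3,0],[0,0,-3,0],[0,0,-3,0],[3,0,0,0],[3,0,0,0],[3,0,0,0]])

```text
time_s: 15.22
tool_pos: [0.5571, 0.1362, 0.338]
tool_rot: [0.001, 0.707, 0.708, 0.001]
contact_force: [0.8, 0.9, 0.1]
finger_gap: 0.045
```

Request:
step_arm(motion=[[3,0,0,0],[3,0,0,0],[3,0,0,0],[3,0,0,0],[3,0,0,0],[3,0,0,0],[0,0,0,0],[0,0,0,0],[0,0,0,0]])

```text
time_s: 15.97
tool_pos: [0.5561, 0.3153, 0.3363]
tool_rot: [0.0, 0.706, 0.708, -0.0]
contact_force: [0.4, -0.3, 0.5]
finger_gap: 0.0446
```

Run:
```python
from h import *
look(["drift_nose","cup_mouth","cup","drift_mid","drift_head","bowl","partsbox","driver"],save="8")
a=cv2.imread("pics/side_8.png")[130:400,180:450]; b=cv2.imread("pics/top_8.png")[130:400,200:470]
cv2.imwrite("pics/c8.png",cv2.resize(np.hstack([a,b]),None,fx=1.45,fy=1.45))
```

```text
side drift_nose []
side cup_mouth [([0.646, -0.081, 0.135], 0.89), ([0.557, 0.018, 0.128], 0.76), ([0.446, -0.244, 0.135], 0.62)]
side cup [([0.443, -0.249, 0.001], 0.93), ([0.56, 0.02, 0.002], 0.92), ([0.648, -0.08, -0.001], 0.85)]
side drift_mid [([0.556, 0.03, 0.104], 0.61), ([0.444, -0.028, -0.003], 0.56)]
side drift_head [([0.558, 0.065, 0.197], 0.62)]
side bowl [([0.78, 0.108, 0.001], 0.71)]
side partsbox [([0.774, -0.048, 0.001], 0.97)]
side driver [([0.443, -0.028, -0.001], 0.83), ([0.645, -0.212, -0.0], 0.61)]
top drift_nose [([0.559, -0.004, 0.003], 0.97)]
top cup_mouth [([0.453, -0.244, 0.131], 0.94), ([0.644, -0.083, 0.133], 0.91), ([0.556, 0.014, 0.128], 0.69)]
top cup [([0.648, -0.082, -0.0], 0.73), ([0.446, -0.245, 0.0], 0.66), ([0.556, 0.018, -0.001], 0.62)]
top drift_mid [([0.558, 0.034, 0.101], 0.72)]
top drift_head [([0.559, 0.068, 0.198], 0.66)]
top bowl [([0.77, 0.106, -0.001], 0.57), ([0.642, -0.214, 0.001], 0.53)]
top partsbox [([0.771, -0.051, 0.001], 0.75), ([0.609, 0.223, -0.003], 0.46)]
top driver [([0.444, -0.025, 0.002], 0.81), ([0.774, -0.046, 0.001], 0.45)]
16.87 tcp [0.5562 0.3156 0.3363] x az 90.2 tool z [-0. -0. -1.] F [-0.5  0.2 -0.9] gap 0.0448
```

View pics/c8.png

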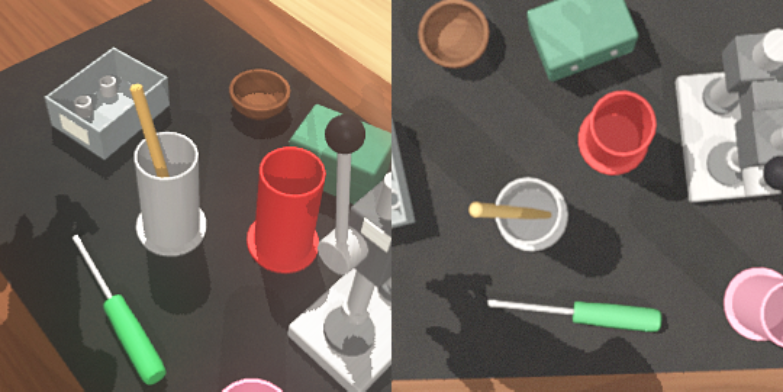

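Image 7: the drift stands in the steel cup, with its head at (137,90) in the side crop and (476,210) in the top crop, leaning toward the tray. Nothing else has moved. Head offset is about +49 mm in y and the lean is about 20°.

```bash
python3 -c "
from station import env
print(env.hand_in())"
```

```text
the job is handed in; nothing more can be done
None
```

The drift is back in the steel cup, nose down and leaning toward the tray side, away from the press. I handed the job in at about 17 s; the hand-in gives no verdict.

I gripped the drift near its head and pivoted it steeper in the fingers with its nose held in the tray corner. I then lifted it clear, turned it so the head pointed to +y, and lowered it until the wrist force rose by about 6 N on the cup floor. Only then did I let go and move the arm away.

- **Drift:** the last pictures put the nose at about (0.559, -0.004, 0.003). The head is at about (0.558, 0.066, 0.198). That is a lean of about 20° with the head about 49 mm from the cup's axis.
- **Cup and bystanders:** the cup, bowl, green box and screwdriver are where they started, within the networks' few millimetres of error.
- **Disagreements:**
  - The floor contact came about 4 mm lower than I had worked out.
  - The gripper read about 11 mm on the 13 mm bar throughout.
  - The side camera could not see the nose inside the cup at the end, so its position comes from the top camera alone.

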